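# Make the clay extruder ready for loading

### The job

Get the clay extruder ready for me to load: first clear the counter in front of it, putting both brass die caps in the white tray and the wooden modelling tool in the blue basket. Then take the plunger by its T-handle and gently draw it straight up, never forcing it or letting it drop, until the whole red band on its rod has just come out of the brass collar (a finger's breadth clear at most), and finish holding it still there, hanging free in the bore, so that I can push the clay in from below. Leave the white tub, the glaze jar and the G-clamp where they are.

Things in the scene. Friction and masses are not known exactly. Their poses are not given: they have to be found in the camera images.
- extruder: clay extruder fixed to the counter: red C-frame, base plate 150 x 110 mm, upright steel barrel 50 mm across (bore 40 mm, 80 to 200 mm above the counter), brass collar on top. Origin: on the barrel's axis at counter level, z up, +x from the barrel to the red column (50 mm wide, top 190 mm up, near face 53 mm from the barrel's axis).
- collar_top (a point): centre of the top face of the brass collar, 216 mm above the counter. The rod (16 mm) passes through its 18 mm bore; collar 57 mm across below, 32 mm across at the top.
- handle (a point): centre of the plunger's T-handle: level beech bar, 22 mm round, 90 mm long (point y along it, z up the rod), 258 mm above the counter at the start; 31 mm free below the bar. One loose piece, 0.5-0.8 kg: handle, 16 mm steel rod, piston 38 mm across, 20 mm high, resting on a lip at the barrel's foot. 1 mm play all round; slides and turns freely, sinks back if let go.
- band_foot (a point): centre of the rod at the lower edge of the red band (12 mm high), on the plunger 102 mm below the centre of the T-handle. At the start it is hidden in the barrel, 60 mm below the top of the collar; raising the plunger 60 mm brings it level with the collar's top. The piston meets the collar at 92 mm of rise.
- cap_round_mid (a point): centre of the first brass die cap, a solid knurled disc 46 mm across and 18 mm high lying flat on the counter, 110 g, round dark hole in its top.
- cap_star_mid (a point): centre of the second brass die cap, the same size, with a star-shaped dark hole.
- tool_mid (a point): centre of the wooden modelling tool lying flat on the counter: beech grip 100 mm long, 16 mm wide, 14 mm high, with thinner ends, wire loop at one end; 176 mm long in all, its x axis along its length; 40 g.
- tray: white plastic tray, for the die caps: 200 mm (x) by 150 mm (y), 45 mm high, wall and floor 4 mm, fixed. Origin: centre of its underside.
- basket: blue plastic basket, for the modelling tool: 200 mm (x) by 150 mm (y), 45 mm high, wall and floor 4 mm, fixed. Origin: centre of its underside.
- tub: white plastic tub, open, 90 mm across, 62 mm high; leave it alone. Origin: centre of its underside.
- glaze_jar: glaze jar with black lid, 68 mm across, 85 mm high; leave it alone. Origin: centre of its underside.
- g_clamp: small red and dark steel G-clamp lying on the counter, about 120 by 150 mm, 18 mm high; leave it alone. Origin: middle of the frame, at counter level.

How it is judged:
By the outcome, as a careful person would: the job done as asked, in the order asked, and still so for the second after the job is handed in, while the arm keeps its last pose, push and grip.
It also fails if it takes over 70 s, if anything falls off the work surface, if the arm or the gripper's body presses on something with over 40 N, if the wrist force passes 120 N, or if a joint passes its speed limit or range.

### The arm

A 6-joint arm with a two-finger parallel gripper is mounted at the origin on the work surface. World frame = base frame: x ahead of the robot, y to its left, z up, the work surface at z = 0. Lengths are in mm, angles in rad, forces in N, time in s.
With the tool pointing down it reaches from about 350 to 775 mm from the base axis. Payload 7.3 kg.
Tool frame: the origin (TCP) lies at the very end of the fingers, on their centre line; the grasp point (between the pads) lies 19 mm behind it (bot.grip_point_offset is the distance from the TCP to the grasp point, in mm); z points along the fingers, y is the line along which they close (so a half turn about z gives the same grasp; the last joint's range is limited). The gripper opens to 92 mm and grips with 3 to 60 N. Pads are 19 mm wide; open, the fingers measure 130 mm over their backs; the gripper's body (75 mm by 190 mm) begins 47 mm behind the grasp point.
Start: joints at [1.13, 0.342, 1.524, -0, 1.275, -0.146], TCP at [152.523, 502.376, 226.741] pointing down, gripper open.
Joint ranges: [-2.53, 2.53], [-0.77, 2.02], [0.04, 2.7], [-1, 4.14], [0.28, 2.66], [-3.11, 3.11]. Speed limits (rad/s): [2.57, 2.57, 3.14, 3.14, 3.14, 3.14].

### API

Orientations are given as [roll, pitch, yaw] about the fixed x, y, z axes, in that order (R = Rz(yaw) Ry(pitch) Rx(roll)).
In Python, from plant import bot gives the robot as it stands. The module is installed in compiled form; this text tells all that it offers.
- The arm moves only by the shell command python3 -m jog 'ROWS' [OPENING]. ROWS is JSON, a list of rows, each a list of 6 numbers: the shift along the tool's x, y, z in mm, then the turn, a rotation vector about the tool's x, y, z in rad. In form: [[dx, dy, dz, rx, ry, rz], ...]. A call has 1 to 12 rows; each row shifts and turns the commanded pose from where the row before left it, along the tool's axes as they then stand; what a row does not reach is not made up. A row lasts 1/10 s, in which the tool goes at most 50 mm and 8.59 degrees, less where a joint would pass 70% of its speed; a pose out of reach is approached as far as the arm can. A call with a gripper value outside its range is refused whole. OPENING is the opening in per cent of the stroke, from 0 (shut) to 100 (fully open), set as the call begins (- or left out, the last holds). The fingers move at their own pace and stop on an object; the grip force is fixed at half the most. Time passes only in rows, so rows that do not move let the fingers close. It gives the time, the measured TCP pose, the force, the opening and the grip force at its end, in the units of the state.
- bot.get_obs(): the state, without advancing time (a new reading comes with each control period).
- bot.capture(name): name is "scene" or "top"; returns the picture (384x512x3 uint8, red, green, blue); there is no depth.
- bot.camera_model(name): a dict with "fx", "fy", "cx", "cy" (pixels), "dist_coeffs" ([k1, k2, p1, p2, k3] as OpenCV has them; the pictures are not rectified), "position" and "orientation" of the camera in the world. Camera axes: x right, y down, z forward; pixel columns grow to the right and rows downward; lengths in mm; the calibration is good to about 2 mm. A picture is of the moment at which its call begins. camera_model takes no time and is no camera call.
- bot.close_job(): hands the job in; it is judged then, once.
Trained networks look in the newest picture that a camera, given by its name, has taken for a name from the list of things; names that differ only in an ending like _2 or _b are one class to them, and where a whole thing is asked for, a point or a joint stands for the part that bears it (a point fixed in the world has none). Each returns a list of dicts, best first, with "p" (0 to 1); they miss things now and then, are a little off and sometimes report something else, mostly with a low value. They report only what shows in the picture. A call takes as long as a camera call.
- bot.outline_of(target, camera): "mask" (384x512 bool, what is visible of it) and "pixel" ([column, row] in pixels, amid what is visible of it).
The state is a dict: "time": time; "joint_positions": joint angles; "dq": joint speeds; "tau": joint torques, N m; "tool_pos": TCP position; "tcp_rot": TCP orientation; "contact_force": force on the tool from outside, world axes, zero at the start; "moment": the same for the moment, N m; "grip_width": finger opening in mm; "finger_force": force on a finger pad.
Only numpy, scipy, OpenCV 4.12 (cv2) and the standard library are available. Lean on these libraries where they do the work, as an engineer would, in place of code of your own. Each camera call takes 0.05 s, during which the arm holds its last target. There are 200 camera calls.

## Working session

There is one attempt and no reset: what is moved stays moved. The work goes in short steps, Python scripts to look and compute and a shell command to move; the robot and the scene stay as the last step left them, time stands still between calls to the robot, and variables do not carry over. Pictures are saved under pics/ and viewed, at most 10 in all, crops included, and the job is handed in when it is done.

```bash
mkdir -p pics; cat > h.py <<'E'
import numpy as np, cv2
from plant import bot
from scipy.spatial.transform import Rotation as R
def cam(n):
    m=bot.camera_model(n); K=np.array([[m['fx'],0,m['cx']],[0,m['fy'],m['cy']],[0,0,1.]])
    o=np.array(m['orientation'],float)
    Rm=R.from_euler('xyz',o).as_matrix() if o.shape==(3,) else (o if o.shape==(3,3) else None)
    return K,np.array(m['dist_coeffs'],float),np.array(m['position'],float),Rm
def ray(n,px):
    K,d,p,Rm=cam(n); u=cv2.undistortPoints(np.array(px,float).reshape(-1,1,2),K,d).reshape(-1,2)
    return p,np.c_[u,np.ones(len(u))]@Rm.T
def at_z(n,px,z):
    p,r=ray(n,px); return p+r*((z-p[2])/r[:,2])[:,None]
def proj(n,P):
    K,d,p,Rm=cam(n); q=(np.atleast_2d(P)-p)@Rm
    return cv2.projectPoints(q,np.zeros(3),np.zeros(3),K,d)[0].reshape(-1,2)
def snap(n,f,s=1.5):
    im=bot.capture(n); cv2.imwrite('pics/'+f,cv2.resize(im[:,:,::-1],None,fx=s,fy=s)); return im
E
python3 - <<'E'
from h import *
for n in('scene','top'):
    print(bot.camera_model(n)); snap(n,n+'0.png')
    for t in 'extruder handle cap_round_mid cap_star_mid tool_mid tray basket tub glaze_jar g_clamp'.split():
        for o in bot.outline_of(t,n)[:2]:
            m=o['mask'];ys,xs=np.nonzero(m)
            (c,s,a)=cv2.minAreaRect(np.c_[xs,ys].astype(np.float32))
            print(n,t,round(o['p'],2),np.round(o['pixel']),np.round(c,1),np.round(s,1),round(a,1),np.round(at_z(n,[c],10)[0]))
print(bot.get_obs())
E
```

```text
{'fx': 401.6349054351942, 'fy': 401.6349054351942, 'cx': 247.90775541465615, 'cy': 195.5530244829915, 'dist_coeffs': array([0.00104625, 0.        , 0.        , 0.        , 0.        ]), 'position': array([ 915.48190526, -655.3362816 ,  878.45606599]), 'orientation': array([-2.32195119, -0.00748491,  0.56872323])}
scene extruder 0.58 [324. 234.] [325.6 231.3] [54.4 75.7] 15.9 [691. 127.  10.]
scene handle 0.63 [322. 183.] [323.1 181.3] [10.  29.2] 21.8 [591. 325.  10.]
scene cap_round_mid 0.74 [218. 258.] [219.8 257.5] [53.1  6.6] 20.9 [ 489. -118.   10.]
scene cap_round_mid 0.44 [233. 228.] [236. 228.] [14. 16.] 90.0 [466.  -4.  10.]
scene cap_star_mid 0.5 [262. 200.] [262. 201.] [12. 14.] 90.0 [470. 135.  10.]
scene tool_mid 0.74 [222. 256.] [219.1 257.4] [52.6  7.1] 21.8 [ 487. -118.   10.]
scene tray 0.9 [291. 164.] [290.8 166.9] [69.3 42. ] 26.6 [466. 334.  10.]
scene basket 0.74 [174. 324.] [174.9 319. ] [90.4 74.7] 35.1 [ 506. -326.   10.]
scene tub 0.66 [360. 197.] [359.2 196.6] [32.  27.3] 53.7 [718. 320.  10.]
scene tub 0.58 [323. 184.] [323.2 181.8] [10.  29.2] 23.2 [592. 3
[... 1509 characters left out ...]
: 1.1, 'joint_positions': array([ 1.13000871e+00,  3.41998411e-01,  1.52407921e+00, -2.79215370e-05,
        1.27541625e+00, -1.46009441e-01]), 'dq': array([ 7.57342772e-04,  1.16656252e-03, -6.60572541e-05, -2.82486023e-04,
        8.91229019e-04, -4.94753754e-04]), 'tau': array([ 1.20200792e-03, -4.31118751e+01, -2.44495296e+01,  7.20025599e-02,
        4.81159799e-02,  3.23898007e-05]), 'tool_pos': array([152.52827548, 502.3779074 , 226.74860347]), 'tcp_rot': array([3.14149881e+00, 4.08013461e-05, 2.84682261e+00]), 'contact_force': array([-0.42968857, -0.01263851, -0.82155325]), 'moment': array([ 0.00345852, -0.01154445,  0.01181653]), 'finger_force': 0.0, 'grip_width': 91.87463935202412}
```

View pics/scene0.png

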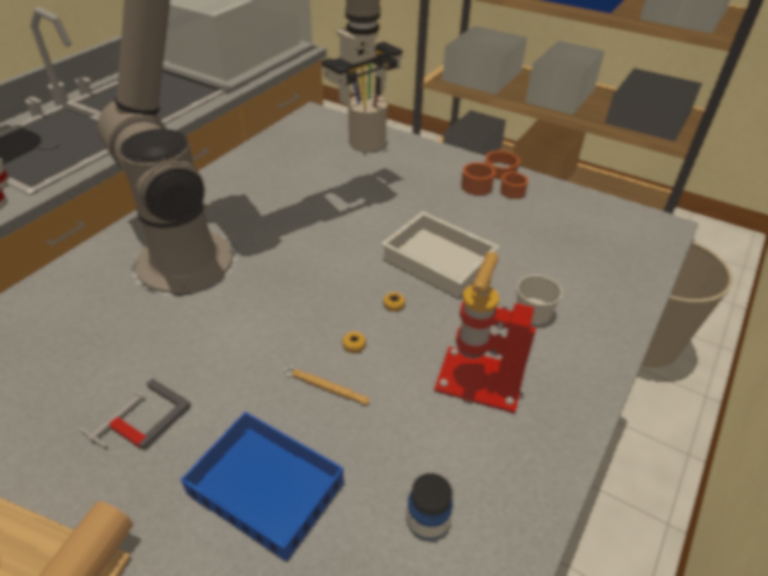

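View pics/top0.png

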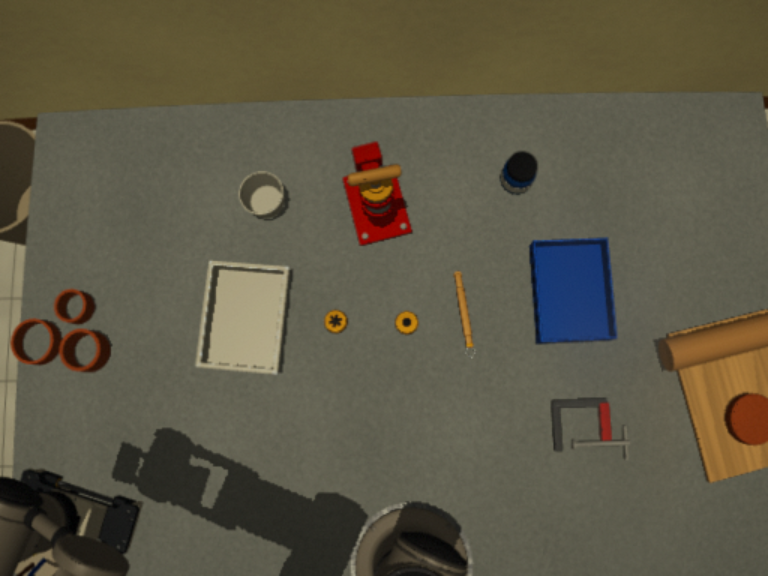

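```bash
python3 - <<'E'
from h import *
im=bot.capture('top'); m=bot.outline_of('handle','top')[0]['mask'];
def rect(m): ys,xs=np.nonzero(m); return cv2.minAreaRect(np.c_[xs,ys].astype(np.float32))
r=rect(m); b=cv2.boxPoints(r); P=at_z('top',b,258); print('handle',at_z('top',[r[0]],258)[0],P)
bot.capture('scene'); ms=bot.outline_of('handle','scene')[0]['mask']; rs=rect(ms); print('scene handle',at_z('scene',[rs[0]],258)[0],at_z('scene',cv2.boxPoints(rs),258))
mt=rect(bot.outline_of('tool_mid','top')[0]['mask']); print('tool box',at_z('top',cv2.boxPoints(mt),7))
for n in('tray','basket'):
    for c in('top','scene'):
        r=rect(bot.outline_of(n,c)[0]['mask']); print(n,c,np.round(at_z(c,cv2.boxPoints(r),45)).tolist())
E
```

```text
handle [679.74758666  45.50143794 258.        ] [[689.54701881  92.87768794 258.        ]
 [704.31182028   3.51447386 258.        ]
 [670.06276596  -1.63259207 258.        ]
 [655.44177466  87.17161273 258.        ]]
scene handle [683.93280972  43.46671455 258.        ] [[681.69259504  -7.76390567 258.        ]
 [660.24429601  99.13192245 258.        ]
 [686.3286922   98.26665807 258.        ]
 [705.61915117  -7.49501305 258.        ]]
tool box [[ 563.44397525  -98.2583543     7.        ]
 [ 565.77461796 -116.46637263    7.        ]
 [ 413.75617774 -132.98616557    7.        ]
 [ 411.53258991 -115.11463194    7.        ]]
tray top [[384.0, 408.0, 45.0], [599.0, 389.0, 45.0], [576.0, 222.0, 45.0], [363.0, 244.0, 45.0]]
tray scene [[380.0, 210.0, 45.0], [324.0, 438.0, 45.0], [590.0, 384.0, 45.0], [615.0, 181.0, 45.0]]
basket top [[615.0, -247.0, 45.0], [623.0, -410.0, 45.0], [416.0, -408.0, 45.0], [409.0, -250.0, 45.0]]
basket scene [[422.0, -422.0, 45.0], [382.0, -241.0, 45.0], [627.0, -255.0, 45.0], [635.0, -419.0, 45.0]]
```

The overview shows the tray at about (163,210) and the basket at (382,195). The star cap is at (224,214), the round cap at (270,215) and the tool at (310,209). The extruder's T-handle is at (249,117). All of these are native top-camera pixels, and the networks agree with the picture.

```bash
cat >> h.py <<'E'
def go(*T,start=None,yaw=None):
    "print tool-axis shifts leg by leg from present pose (tool-down) to world targets"
    o=bot.get_obs(); p=np.array(o['tool_pos']) if start is None else np.array(start,float)
    Rm=R.from_euler('xyz',o['tcp_rot'] if yaw is None else [np.pi,0,yaw]).as_matrix()
    for t in T: print(t,np.round(Rm.T@(np.array(t,float)-p),1)); p=np.array(t,float)
E
python3 - <<'E'
from h import *
go([470,136,100],[470,136,3],[470,136,110],[435,318,110],[435,318,10])
print(at_z('top',[[471/1.5,357/1.5],[458/1.5,271/1.5]],5))
E
```

```text
[470, 136, 100] [-410.2 -258.4  126.7]
[470, 136, 3] [-0. -0. 97.]
[470, 136, 110] [   0.    0. -107.]
[435, 318, 110] [ 86.4 164.    0. ]
[435, 318, 10] [ -0.  -0. 100.]
[[ 392.76748396 -128.27637452    5.        ]
 [ 565.67519757 -109.76512776    5.        ]]
```

```bash
python3 -m jog '[[-34.2,-21.5,10.5,0,0,0],[-34.2,-21.5,10.5,0,0,0],[-34.2,-21.5,10.5,0,0,0],[-34.2,-21.5,10.5,0,0,0],[-34.2,-21.5,10.5,0,0,0],[-34.2,-21.5,10.5,0,0,0],[-34.2,-21.5,10.5,0,0,0],[-34.2,-21.5,10.5,0,0,0],[-34.2,-21.5,10.5,0,0,0],[-34.2,-21.5,10.5,0,0,0],[-34.2,-21.5,10.5,0,0,0],[-34.2,-21.5,10.5,0,0,0]]' 90; python3 -c "
from h import *
go([470,136,3])"
```

```text
time: 2.75
tool_pos: [471.3, 134.8, 100.4]
tcp_rot: [3.141, 0.0, 2.847]
contact_force: [0.9, 0.8, 0.1]
grip_width: 82.4
finger_force: 0.0
[470, 136, 3] [ 1.7  0.7 97.4]
```

```bash
python3 -m jog '[[0,0,30,0,0,0],[0,0,30,0,0,0],[0,0,25,0,0,0],[0,0,9,0,0,0],[0,0,3,0,0,0],[0,0,0,0,0,0]]' 90 && python3 -m jog '[[0,0,0,0,0,0],[0,0,0,0,0,0],[0,0,0,0,0,0],[0,0,0,0,0,0],[0,0,0,0,0,0],[0,0,0,0,0,0]]' 30
```

```text
time: 3.35
tool_pos: [470.7, 136.5, 4.2]
tcp_rot: [3.141, 0.001, 2.847]
contact_force: [0.7, 0.5, -0.1]
grip_width: 82.4
finger_force: 0.0
time: 3.95
tool_pos: [470.4, 136.3, 3.9]
tcp_rot: [3.141, 0.0, 2.847]
contact_force: [0.2, 1.1, 1.7]
grip_width: 44.9
finger_force: 30.0
```

```bash
python3 -m jog '[[0,0,-20,0,0,0],[0,0,-40,0,0,0],[0,0,-40,0,0,0],[17,33,0,0,0,0],[23,44,0,0,0,0],[23,44,0,0,0,0],[16,30,0,0,0,0],[7.5,13,0,0,0,0],[0,0,40,0,0,0],[0,0,35,0,0,0],[0,0,15,0,0,0],[0,0,2,0,0,0]]' && python3 -m jog '[[0,0,2,0,0,0],[0,0,0,0,0,0]]'
```

```text
time: 5.15
tool_pos: [433.7, 316.8, 9.3]
tcp_rot: [-3.138, -0.004, 2.846]
contact_force: [-0.8, -0.5, -0.4]
grip_width: 45.2
finger_force: 30.0
time: 5.35
tool_pos: [435.9, 318.3, 10.6]
tcp_rot: [3.141, 0.001, 2.846]
contact_force: [-0.3, 0.5, -1.1]
grip_width: 45.5
finger_force: 30.0
```

```bash
python3 -m jog '[[0,0,0,0,0,0],[0,0,0,0,0,0],[0,0,0,0,0,0],[0,0,-30,0,0,0],[0,0,-40,0,0,0],[0,0,-30,0,0,0]]' 70; python3 -c "
from h import *
go([464,-3,100],[464,-3,4])"
```

```text
time: 5.95
tool_pos: [435.5, 318.6, 112.0]
tcp_rot: [3.14, 0.001, 2.847]
contact_force: [1.0, 0.2, -0.1]
grip_width: 64.3
finger_force: 0.0
[464, -3, 100] [-120.6 -299.5   11.7]
[464, -3, 4] [ 0.1 -0.1 96. ]
```

```bash
python3 -m jog '[[-11,-28,0,0,0,0],[-17,-43,0,0,0,0],[-17,-43,0,0,0,0],[-17,-43,0,0,0,0],[-17,-43,0,0,0,0],[-17,-42,0,0,0,0],[-15,-36,0,0,0,0],[-9.5,-21.5,12,0,0,0],[0,0,30,0,0,0],[0,0,30,0,0,0],[0,0,25,0,0,0],[0,0,8,0,0,0]]' 90 && python3 -m jog '[[0,0,3,0,0,0],[0,0,0,0,0,0]]' && python3 -m jog '[[0,0,0,0,0,0],[0,0,0,0,0,0],[0,0,0,0,0,0],[0,0,0,0,0,0],[0,0,0,0,0,0],[0,0,0,0,0,0]]' 30; python3 -c "
from h import *
go([464,-3,100],[525,312,110],[525,312,10])"
```

```text
time: 7.15
tool_pos: [462.1, -3.2, 3.0]
tcp_rot: [-3.141, -0.003, 2.847]
contact_force: [-0.3, 0.8, 0.7]
grip_width: 82.6
finger_force: 0.0
time: 7.35
tool_pos: [463.9, -3.2, 2.3]
tcp_rot: [3.141, 0.001, 2.847]
contact_force: [-0.2, -0.6, 0.2]
grip_width: 82.6
finger_force: 0.0
time: 7.95
tool_pos: [463.5, -3.2, 1.9]
tcp_rot: [3.141, 0.0, 2.847]
contact_force: [0.1, 0.7, 2.1]
grip_width: 45.1
finger_force: 30.0
[464, -3, 100] [ -0.4   0.4 -98.1]
[525, 312, 110] [ 33.2 319.1 -10. ]
[525, 312, 10] [  0.  -0. 100.]
```

```bash
python3 -m jog '[[0,0,-20,0,0,0],[0,0,-43,0,0,0],[0,0,-45,0,0,0],[2.5,25,0,0,0,0],[4.5,43,0,0,0,0],[4.5,43,0,0,0,0],[4.5,43,0,0,0,0],[4.5,43,0,0,0,0],[4.5,43,0,0,0,0],[4,40,0,0,0,0],[2.5,25,0,0,0,0],[1.5,14,0,0,0,0]]' && python3 -m jog '[[0,0,40,0,0,0],[0,0,40,0,0,0],[0,0,17,0,0,0],[0,0,3,0,0,0],[0,0,0,0,0,0]]'
```

```text
time: 9.15
tool_pos: [524.2, 313.6, 109.1]
tcp_rot: [-3.141, -0.001, 2.849]
contact_force: [0.1, 1.2, -0.7]
grip_width: 45.7
finger_force: 30.0
time: 9.65
tool_pos: [524.6, 311.0, 9.6]
tcp_rot: [-3.141, -0.001, 2.846]
contact_force: [0.1, -0.1, -1.4]
grip_width: 45.4
finger_force: 30.0
```

```bash
python3 -m jog '[[0,0,0,0,0,0],[0,0,0,0,0,0],[0,0,0,0,0,0],[0,0,-30,0,0,0],[0,0,-40,0,0,0],[0,0,-40,0,0,0]]' 70; python3 -c "
from h import *
go([480,-119,100],[480,-119,4])"
```

```text
time: 10.25
tool_pos: [524.3, 311.5, 121.4]
tcp_rot: [3.142, -0.0, 2.847]
contact_force: [-0.2, 0.2, -0.1]
grip_width: 64.3
finger_force: 0.0
[480, -119, 100] [ -82.7 -424.8   21.4]
[480, -119, 4] [-0. -0. 96.]
```

```bash
python3 -m jog '[[-5,-24,2,0,0,0],[-8.5,-44,2,0,0,0],[-8.5,-44,2,0,0,0],[-8.5,-44,2,0,0,0],[-8.5,-44,2,0,0,0],[-8.5,-44,2,0,0,0],[-8.5,-44,2,0,0,0],[-8.5,-44,2,0,0,0],[-8.5,-44,2,0,0,0],[-8,-40,2,0,0,0],[-2,-8.8,1,0,0,-0.1],[0,0,0,0,0,-0.13]]' 60 && python3 -m jog '[[0,0,0,0,0,-0.12],[0,0,0,0,0,-0.052],[0,0,0,0,0,0]]';  python3 - <<'E'
from h import *
go([480,-119,4])
im=snap('top','top1.png')
c=im[120:290,120:440];cv2.imwrite('pics/top1c.png',cv2.resize(c[:,:,::-1],None,fx=2.4,fy=2.4))
E
```

```text
time: 11.45
tool_pos: [480.5, -121.3, 99.3]
tcp_rot: [-3.141, 0.001, 3.078]
contact_force: [-0.3, 0.6, -0.6]
grip_width: 55.1
finger_force: 0.0
time: 11.75
tool_pos: [480.8, -119.2, 99.4]
tcp_rot: [-3.141, 0.001, -3.034]
contact_force: [0.4, 0.5, 0.1]
grip_width: 55.0
finger_force: 0.0
[480, -119, 4] [ 0.9  0.4 95.4]
```

View pics/top1c.png

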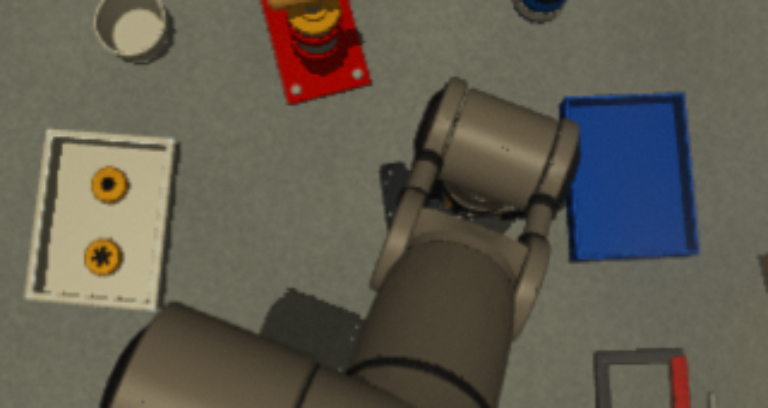

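Both caps lie flat in the tray, at crop pixels (110,184) and (103,257). The gripper hides the tool. Next I grip the tool.

```bash
python3 -m jog '[[0,0,30,0,0,0],[0,0,30,0,0,0],[0,0,25,0,0,0],[0,0,9,0,0,0],[0,0,3,0,0,0],[0,0,0,0,0,0]]' && python3 -m jog '[[0,0,0,0,0,0],[0,0,0,0,0,0],[0,0,0,0,0,0],[0,0,0,0,0,0],[0,0,0,0,0,0],[0,0,0,0,0,0],[0,0,0,0,0,0]]' 5; python3 -c "
from h import *
go([480,-119,110],[514,-329,110],[514,-329,10])"
```

```text
time: 12.4
tool_pos: [481.0, -119.1, 2.2]
tcp_rot: [-3.141, 0.001, -3.035]
contact_force: [-1.1, -1.2, 1.0]
grip_width: 55.0
finger_force: 0.0
time: 13.1
tool_pos: [480.6, -119.0, 1.8]
tcp_rot: [3.142, 0.0, -3.034]
contact_force: [-0.9, 0.6, 2.9]
grip_width: 15.5
finger_force: 30.0
[480, -119, 110] [ 6.000e-01  1.000e-01 -1.082e+02]
[514, -329, 110] [ -11.3 -212.4   -0. ]
[514, -329, 10] [  0.  -0. 100.]
```

```bash
python3 -m jog '[[0,0,-20,0,0,0],[0,0,-43,0,0,0],[0,0,-45,0,0,0],[-1.5,-25,0,0,0,0],[-2.3,-43,0,0,0,0],[-2.3,-43,0,0,0,0],[-2.3,-43,0,0,0,0],[-2,-38,0,0,0,0],[-0.9,-20.4,0,0,0,0],[0,0,0,0,0,-0.1],[0,0,0,0,0,-0.1],[0,0,0,0,0,0]]' && python3 - <<'E'
from h import *
print(bot.get_obs()['tool_pos'])
im=snap('scene','s1.png')
c=im[160:384,60:360];cv2.imwrite('pics/s1c.png',cv2.resize(c[:,:,::-1],None,fx=2.4,fy=2.4))
E
```

```text
time: 14.3
tool_pos: [514.2, -329.1, 109.2]
tcp_rot: [3.141, -0.0, -2.834]
contact_force: [-0.1, 0.6, -0.3]
grip_width: 15.7
finger_force: 30.0
[ 514.16225836 -329.11455105  109.17484881]
```

View pics/s1c.png

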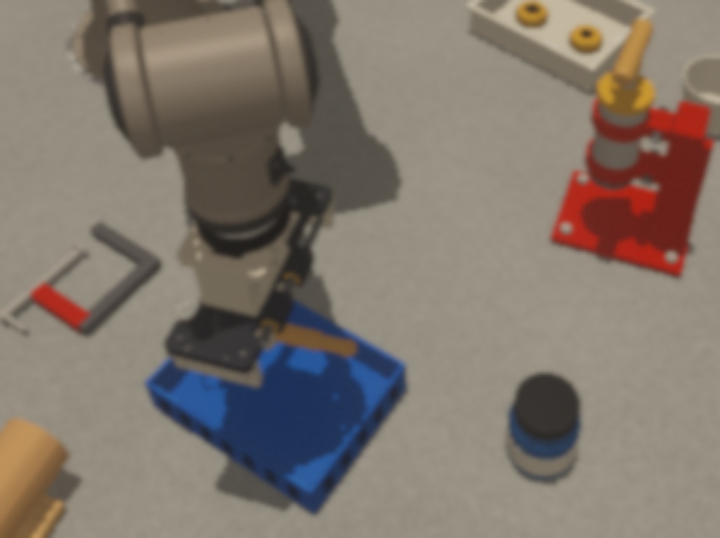

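The tool is held level above the basket, with its tip at about (355,348) in the crop. I lower it and release.

```bash
python3 -m jog '[[0,0,35,0,0,0],[0,0,35,0,0,0],[0,0,22,0,0,0],[0,0,7,0,0,0],[0,0,1.5,0,0,0],[0,0,0,0,0,0]]' && python3 -m jog '[[0,0,0,0,0,0],[0,0,0,0,0,0],[0,0,0,0,0,0],[0,0,-25,0,0,0],[0,0,-45,0,0,0],[0,0,-45,0,0,0],[0,0,-45,0,0,0],[0,0,-45,0,0,0],[0,0,-25,0,0,0]]' 45;  python3 - <<'E'
from h import *
p=bot.get_obs()['tool_pos'];print(p)
def rect(m): ys,xs=np.nonzero(m); return cv2.minAreaRect(np.c_[xs,ys].astype(np.float32))
go([640,40,330],yaw=-2.834)
for c in('top','scene'):
    im=snap(c,c+'2.png')
    for t in('handle','extruder','tool_mid'):
        for o in bot.outline_of(t,c)[:1]:
            r=rect(o['mask']);b=cv2.boxPoints(r);z={'handle':258,'extruder':0,'tool_mid':11}[t]
            print(c,t,round(o['p'],2),np.round(at_z(c,[r[0]],z)[0],1),np.round(at_z(c,b,z)[:,:2]).tolist())
    a=cv2.resize(im[80:200,190:350,::-1],None,fx=3.75,fy=3.75) if c=='top' else cv2.resize(im[150:270,270:370,::-1],None,fx=5,fy=5)
    cv2.imwrite(f'pics/{c}2c.png',a)
E
```

```text
time: 14.95
tool_pos: [515.1, -329.4, 10.2]
tcp_rot: [-3.14, 0.001, -2.835]
contact_force: [0.6, 0.2, -0.6]
grip_width: 15.5
finger_force: 30.0
time: 15.85
tool_pos: [515.3, -329.6, 244.2]
tcp_rot: [-3.136, 0.004, -2.834]
contact_force: [0.9, -0.8, -0.1]
grip_width: 41.4
finger_force: 0.0
[ 515.29207555 -329.63994713  244.20205188]
[640, 40, 330] [-230.8  314.5  -85.8]
top handle 0.78 [681.2  45.5 258. ] [[689.0, 92.0], [705.0, 5.0], [673.0, -0.0], [658.0, 86.0]]
top extruder 0.57 [737.2  58.    0. ] [[830.0, 140.0], [857.0, 23.0], [647.0, -21.0], [621.0, 92.0]]
top tool_mid 0.59 [ 566.8 -307.9   11. ] [[594.0, -297.0], [597.0, -305.0], [540.0, -319.0], [537.0, -310.0]]
scene handle 0.87 [684.3  44.1 258. ] [[682.0, -8.0], [660.0, 101.0], [687.0, 100.0], [706.0, -7.0]]
scene extruder 0.95 [688. 135.   0.] [[645.0, -15.0], [563.0, 284.0], [737.0, 308.0], [789.0, 15.0]]
scene tool_mid 0.73 [ 519.6 -327.5   11. ] [[451.0, -361.0], [440.0, -342.0], [587.0, -294.0], [596.0, -314.0]]
```

View pics/top2c.png

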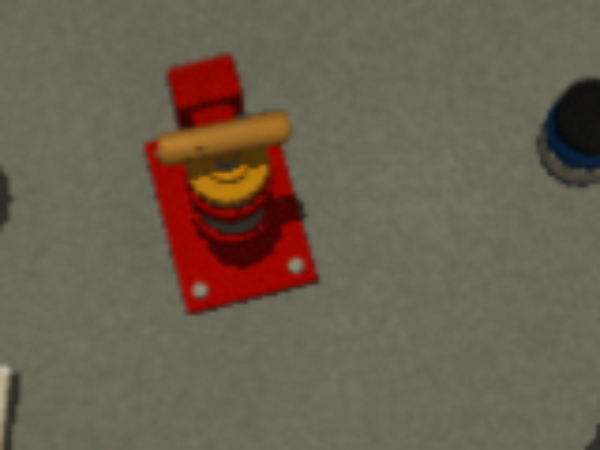

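View pics/scene2c.png

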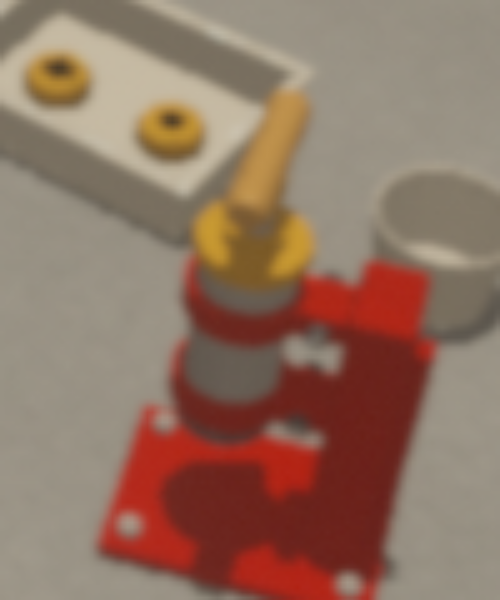

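The crops show the T-handle at about (225,137) in the top view, square across the frame, with both caps in the tray. The scene network finds the tool in the basket at (520,-328). I move above the handle and turn.

```bash
python3 -m jog '[[-14,20,-10,0,0,0],[-24,33,-10,0,0,0],[-24,33,-10,0,0,0],[-24,33,-10,0,0,0],[-24,33,-10,0,0,0],[-24,33,-10,0,0,0],[-24,33,-10,0,0,0],[-24,33,-10,0,0,0],[-24,33,-6,0,0,0],[-18,24,0,0,0,0],[-6.8,6.5,0,0,0,0],[0,0,0,0,0,0.1]]' 85 && python3 -m jog '[[0,0,0,0,0,0.14],[0,0,0,0,0,0.14],[0,0,0,0,0,0.14],[0,0,0,0,0,0.14],[0,0,0,0,0,0.14],[0,0,0,0,0,0.14],[0,0,0,0,0,0.14],[0,0,0,0,0,0.14],[0,0,0,0,0,0.14],[0,0,0,0,0,0.14],[0,0,0,0,0,0.14],[0,0,0,0,0,0.06]]'; python3 - <<'E'
from h import *
go([682.5,45,320],[682.5,45,239]); o=bot.get_obs();print(o['joint_positions'],o['tool_pos'])
q=at_z('top',[[240.7,163.2],[274.5,155.2]],8); d=q[0]-q[1]; print(q,np.arctan2(-d[0],d[1]))
E
```

```text
time: 17.45
tool_pos: [639.6, 41.9, 323.6]
tcp_rot: [3.141, -0.002, -2.933]
contact_force: [0.6, 0.7, -0.9]
grip_width: 78.0
finger_force: 0.0
time: 18.65
tool_pos: [639.2, 39.5, 324.1]
tcp_rot: [-3.14, -0.0, 1.743]
contact_force: [-0.1, -0.8, -0.2]
grip_width: 77.9
finger_force: 0.0
[682.5, 45, 320] [-2.  43.6  4. ]
[682.5, 45, 239] [-0.   0.2 81. ]
[-5.77411856e-02  5.26726648e-01  9.70089862e-01 -3.68854874e-04
  1.64673170e+00 -2.30016414e-01] [639.1891038   39.46174619 324.09220026]
[[624.54793655  84.0318122    8.        ]
 [646.56188961 -19.18728462   8.        ]] 0.2101258669899924
```

```bash
python3 -m jog '[[-1,15,0,0,0,0],[-1,20,0,0,0,0],[0,8.6,4,0,0,0],[0,0,20,0,0,0],[0,0,28,0,0,0],[0,0,22,0,0,0],[0,0,9,0,0,0],[0,0,2,0,0,0],[0,0,0,0,0,0]]' && python3 - <<'E'
from h import *
print(bot.get_obs()['tool_pos'],bot.get_obs()['contact_force'])
im=snap('scene','s3.png')
a=cv2.resize(im[90:270,220:400,::-1],None,fx=3.3,fy=3.3);cv2.imwrite('pics/s3c.png',a)
print(proj('scene',[682.5,45,258]))
E
```

```text
time: 19.55
tool_pos: [682.9, 46.0, 240.8]
tcp_rot: [3.141, 0.0, 1.749]
contact_force: [0.0, 0.3, -0.1]
grip_width: 78.0
finger_force: 0.0
[682.86453446  46.03982674 240.76439324] [ 0.03063389  0.30494711 -0.09844371]
[[322.61556017 181.18258208]]
```

View pics/s3c.png

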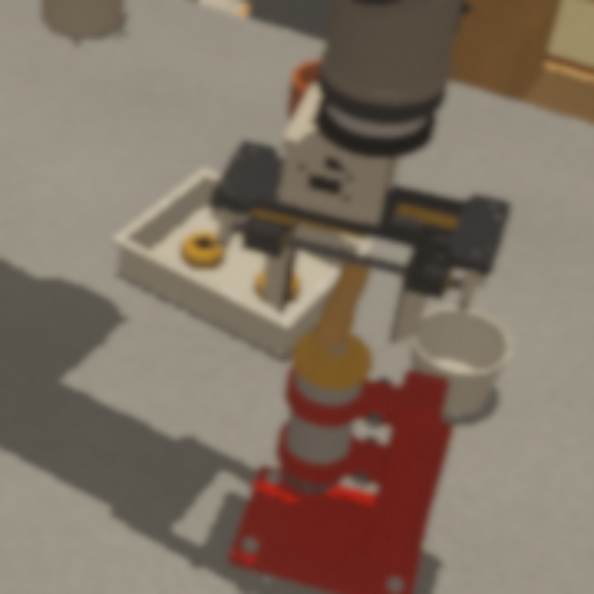

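The bar runs between the open fingers near (340,300) in the crop. I narrow the fingers to just clear of the bar first to check centring, then grip.

```bash
python3 -m jog '[[0,0,0,0,0,0],[0,0,0,0,0,0],[0,0,0,0,0,0],[0,0,0,0,0,0],[0,0,0,0,0,0],[0,0,0,0,0,0]]' 27; python3 -m jog '[[0,0,0,0,0,0],[0,0,0,0,0,0],[0,0,0,0,0,0]]' 10; python3 -c "
from h import *
o=bot.get_obs();print(o['tool_pos'],o['contact_force'],o['moment'])
print(R.from_euler('xyz',o['tcp_rot']).as_matrix().T@o['contact_force'])"
```

```text
time: 20.2
tool_pos: [682.6, 46.3, 240.2]
tcp_rot: [3.142, -0.0, 1.749]
contact_force: [0.4, 1.0, 1.0]
grip_width: 34.8
finger_force: 0.0
time: 20.5
tool_pos: [682.7, 46.3, 240.2]
tcp_rot: [3.141, -0.0, 1.749]
contact_force: [0.9, 0.6, 0.0]
grip_width: 20.9
finger_force: 30.0
[682.72444932  46.3386424  240.20395591] [0.8953269  0.56021274 0.03615316] [-0.01604294 -0.00516792 -0.00572623]
[ 0.39281215  0.98039037 -0.03590226]
```

```bash
python3 -m jog '[[0,0,0,0,0,0],[0,0,0,0,0,0],[0,0,-1,0,0,0],[0,0,-2,0,0,0],[0,0,-2,0,0,0],[0,0,-2,0,0,0],[0,0,-2,0,0,0],[0,0,-1,0,0,0],[0,0,0,0,0,0]]'; python3 -c "
from h import *
o=bot.get_obs();print(o['tool_pos'],o['contact_force'],o['moment'])
print(R.from_euler('xyz',o['tcp_rot']).as_matrix().T@o['contact_force'])"
```

```text
time: 21.4
tool_pos: [682.7, 46.3, 250.5]
tcp_rot: [3.141, -0.0, 1.749]
contact_force: [0.1, -0.3, -7.0]
grip_width: 20.8
finger_force: 30.0
[682.69894621  46.32514298 250.46396007] [ 0.11134626 -0.33913381 -7.04870405] [-0.10506244  0.00632025  0.00945114]
[-0.35349242  0.04682687  7.0487225 ]
```

```bash
python3 -m jog '[[0,0,-2,0,0,0],[0,0,-3,0,0,0],[0,0,-3,0,0,0],[0,0,-3,0,0,0],[0,0,-3,0,0,0],[0,0,-3,0,0,0],[0,0,-3,0,0,0],[0,0,-3,0,0,0],[0,0,-3,0,0,0],[0,0,-3,0,0,0],[0,0,-2,0,0,0],[0,0,0,0,0,0]]'; python3 -c "
from h import *
o=bot.get_obs();print(o['tool_pos'],o['contact_force'],o['moment'])"
```

```text
time: 22.6
tool_pos: [682.8, 46.3, 281.6]
tcp_rot: [3.141, 0.0, 1.749]
contact_force: [0.1, -0.7, -7.3]
grip_width: 21.4
finger_force: 30.0
[682.7705844   46.33343851 281.64833894] [ 0.1020214  -0.65859745 -7.2727041 ] [-0.0369935   0.03318453 -0.00256983]
```

```bash
python3 -m jog '[[0,0,-2,0,0,0],[0,0,-3,0,0,0],[0,0,-3,0,0,0],[0,0,-3,0,0,0],[0,0,-3,0,0,0],[0,0,-3,0,0,0],[0,0,-3,0,0,0],[0,0,-2.5,0,0,0],[0,0,-1.5,0,0,0],[0,0,0,0,0,0],[0,0,0,0,0,0]]'; python3 - <<'E'
from h import *
o=bot.get_obs();print(o['tool_pos'],o['contact_force'],o['moment'])
im=snap('scene','s4.png')
c=im[150:220,290:360,::-1]
cv2.imwrite('pics/s4c.png',cv2.resize(c,None,fx=8,fy=8,interpolation=cv2.INTER_CUBIC))
x,y=o['tool_pos'][:2]
print('crop px of axis at z=216,222(foot),234,260,324:',np.round((proj('scene',[[x,y,z] for z in(216,221.5,233.5,260,324)])-[290,150])*8))
E
```

```text
time: 23.7
tool_pos: [682.6, 46.3, 305.1]
tcp_rot: [-3.142, -0.0, 1.749]
contact_force: [-0.4, 1.0, -7.6]
grip_width: 21.4
finger_force: 30.0
[682.62228788  46.29926834 305.13989761] [-0.44025722  0.9798216  -7.6423863 ] [-0.06952328  0.01214531  0.02950497]
crop px of axis at z=216,222(foot),234,260,324: [[245. 352.]
 [247. 338.]
 [252. 309.]
 [264. 242.]
 [295.  70.]]
```

View pics/s4c.png

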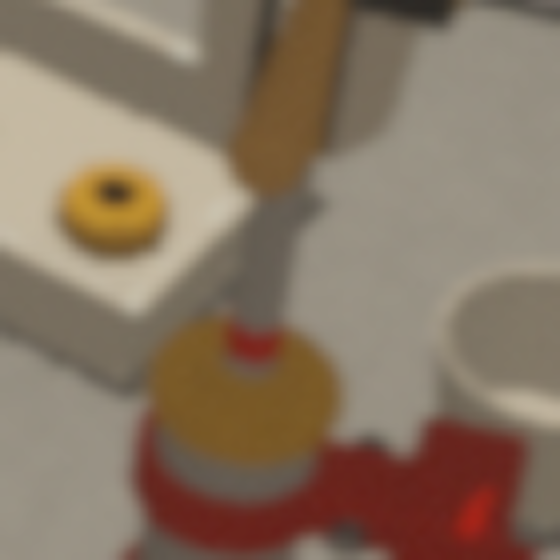

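The crop shows the red band fully above the collar, at (255,345), with about 5 mm of bare rod beneath it. The force reads the plunger's weight only. One last look at the tray and basket.

```bash
python3 - <<'E'
from h import *
im=snap('top','t5.png')
cv2.imwrite('pics/t5c.png',cv2.resize(im[90:320,110:440,::-1],None,fx=2.4,fy=2.4))
o=bot.get_obs();print(o['time'],o['tool_pos'],o['contact_force'])
E
```

```text
23.8 [682.5649533   46.31623269 305.0115617 ] [-0.1725788  -0.28578601 -7.35589243]
```

View pics/t5c.png

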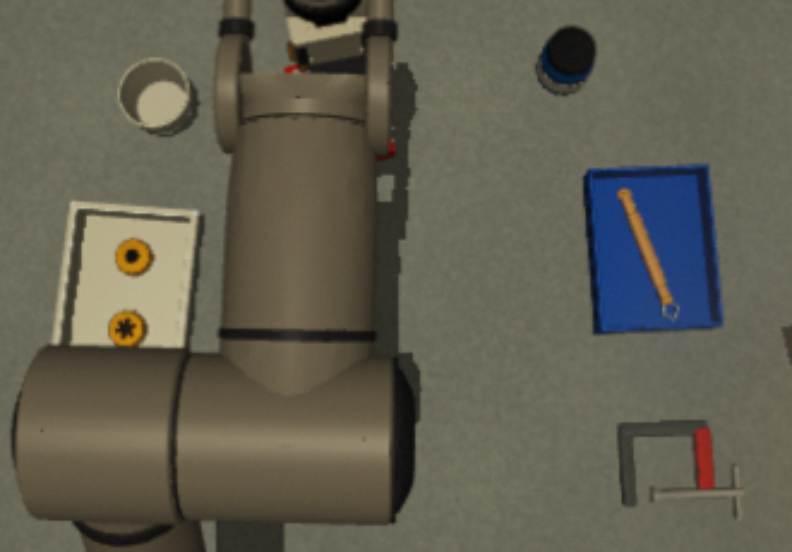

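The caps are in the tray at (133,257) and (127,328), and the tool lies inside the basket at about (648,255). The tub, jar and clamp haven't moved.

```bash
python3 -c "
from plant import bot
print(bot.close_job())"
```

```text
the job is handed in; nothing more can be done
None
```

The extruder is ready to load: both die caps are in the white tray, the modelling tool is in the blue basket, and the arm is holding the plunger still with the red band about 5 mm clear of the collar; the tub, jar and clamp weren't touched.

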